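# Free the glued-up length stop and park it

## Robot

A 6-joint arm with a two-finger parallel gripper is mounted at the origin on the work surface. World frame = base frame: x ahead of the robot, y to its left, z up, the work surface at z = 0. Lengths are in mm, angles in rad, forces in N, time in s.
With the tool pointing down it reaches from about 350 to 875 mm from the base axis. Payload 4.2 kg.
Tool frame: the origin (TCP) lies midway between the tips of the shut fingers; the grasp point (between the pads) lies 19 mm behind it; z points along the fingers, y is the line along which they close (so a half turn about z gives the same grasp; the last joint's range is limited). The gripper opens to 85 mm and grips with 20 to 120 N. Pads are 22 mm wide; open, the fingers measure 114 mm over their backs; the gripper's body (76 mm by 85 mm) begins 54 mm behind the grasp point. The pads swing forward as they close: fully open they stand 13 mm farther back than shut.
Start: joints at [-0.929, 0.385, 0.008, 0, -1.194, -0.259], TCP at [233.463, -579.736, 231.312] pointing down, gripper open.
Joint ranges: [-3.14, 3.14], [-1.21, 2.06], [-1.07, 1.41], [-3.16, 2.05], [-2.99, -0.16], [-3.1, 3.1]. Speed limits (rad/s): [2.79, 2.79, 3.14, 3.14, 3.14, 3.14].

## Interface

Orientations are given as a unit quaternion [x, y, z, w].
In Python, from bench import arm gives the robot as it stands. The module is installed in compiled form; this text tells all that it offers.
- The arm moves only by the shell command python3 -m handwheel 'ROWS' [OPENING]. ROWS is JSON, a list of rows, each an object of numbers: "x", "y", "z": the shift along the world's x, y, z each as a share of 20 cm, from -1 to 1; "ax", "ay", "az": the turn, a rotation vector about the world's x, y, z each as a share of 90 degrees, from -1 to 1. In form: [{"x": .., "y": .., "z": .., "ax": .., "ay": .., "az": ..}, ...]. A call has exactly 8 rows; each row shifts and turns the commanded pose from where the row before left it; what a row does not reach is not made up. A row lasts 1/10 s, in which the tool goes at most 50 mm and 8.59 degrees, less where a joint would pass 70% of its speed; a pose out of reach is approached as far as the arm can. A call with a number of a shift or a turn outside -1 to 1 is refused whole. A call with a gripper value outside its range is refused whole. OPENING is the opening, from -1 (shut) to 1 (fully open), set as the call begins (- or left out, the last holds). The fingers move at their own pace and stop on an object; the grip force is fixed at half the most. Time passes only in rows, so rows that do not move let the fingers close, or fill a call up. It gives the time, the measured TCP pose, the force, the opening and the grip force at its end, in the units of the state.
- arm.read_state(): the state, without advancing time (a new reading comes with each control period).
- arm.get_image(name): name is "scene" or "top" or "wrist"; returns the picture (480x640x3 uint8, red, green, blue); there is no depth.
- arm.camera_params(name): a dict with "K" (3x3 intrinsics, pixels), "position" and "orientation" of the camera in the world. Camera axes: x right, y down, z forward; pixel columns grow to the right and rows downward; lengths in mm; the calibration is good to about 2 mm. A picture is of the moment at which its call begins: read the wrist's pose just before it. camera_params takes no time and is no camera call; for the wrist camera it gives the pose at the moment of the call.
- arm.job_done(): hands the job in; it is judged then, once.
The state is a dict: "clock": time; "joints": joint angles; "joint_vel": joint speeds; "joint_efforts": joint torques, N m; "position": TCP position; "ee_rot": TCP orientation; "contact_force": force on the tool from outside, world axes, zero at the start; "wrist_torque": the same for the moment, N m; "gripper_width": finger opening in mm; "grasp_force": force on a finger pad.
Only numpy, scipy, OpenCV 4.12 (cv2) and the standard library are available. Lean on these libraries where they do the work, as an engineer would, in place of code of your own. Each camera call takes 0.05 s, during which the arm holds its last target. There are 200 camera calls.

## Task

The stop carriage on the fence rail is stuck with dried glue at one end. Push it slowly along its rail towards the grey end cap until it breaks free, slide it gently on until it comes up against the sprung end stop hidden inside the rail and stays there, pressed lightly against the stop but not rammed into it, and then press its cam lever down to lock it. Leave the bottle, the jar and the offcut alone.

Things in the scene. Friction and masses are not known exactly. Their poses are not given: they have to be found in the camera images.
- rail: Low aluminium rail fixed on the bench, 60 mm wide, 460 mm long, 34 mm high; along its far side a wooden fence board 18 mm thick, 42 mm high, its near face 51 mm from the rail's centre line. Origin: middle of the rail's underside, at bench height. y axis: along the rail towards the grey end cap, the way the carriage must go. x axis: level, across the rail to the fence. z up.
- end_cap: Grey block 74 mm across, 66 mm along, 56 mm high at the rail's +y end, origin under its centre. The end stop belongs to it but is hidden inside the rail, at a different place each time: met when the carriage origin is at rail y -0.02 to +0.08, well before the cap, so it must be felt. It is sprung: it gives 1 mm per newton and must not be loaded beyond 12 N.
- carriage: Dark steel block 70 mm across the rail, 100 mm along, 44 mm high, with a 3 mm top plate. Origin: centre of its underside, 36 mm above the bench; axes as the rail's. Slides only along rail y. Starts at rail y -0.145 to -0.115, stuck: 12 to 20 N move it. It breaks free between y -0.10 and -0.075, then runs with about 5 N of friction, which holds it where it is left, against the sprung stop too.
- push_face (a point): Middle of the carriage's flat rear end face, which looks away from the end cap: 70 mm wide, 44 mm high; this point is 50 mm behind the carriage origin, 58 mm above the bench and 24 mm above the rail's top. Closed fingers can push here.
- lever_tip (a point): Centre of the black ball (20 mm) at the free end of the cam lever: a steel bar 14 mm wide, 8 mm thick, 72 mm from pivot to ball centre. The pivot runs along the rail, 60 mm above the carriage origin, 22 mm to its fence side and 25 mm to its end-cap side. The lever slants up and towards the robot's side (rail -x); it is pressed down on that side.
- lever (a joint): Angle of the cam lever in rad: 0 is standing 50 degrees above level, about 0.80 is fully down, nearly level (its hard stop). It starts between 0 and 0.15 and stays where it is left; it takes about 3 N on the ball to press it down.
- glue_bottle: White bottle, 60 mm diameter, 150 mm high, standing loose beyond the fence. Origin: centre of its underside.
- varnish_jar: Amber glass jar, 72 mm diameter, 100 mm high, standing loose beyond the fence. Origin: centre of its underside.
- offcut: Piece of wood 45 x 120 x 22 mm lying loose on the bench on the robot's side of the rail. Origin: centre of its underside.
There are look-alikes about, which are no part of the job. What is shaped like the end_cap but pink is not meant.

How it is judged:
By the outcome, as a careful person would: the job done as asked, in the order asked, and still so for the second after the job is handed in, with the robot touching nothing.
It also fails if it takes over 69 s, if anything falls off the work surface, if the arm or the gripper's body presses on something with over 40 N, if the wrist force passes 120 N, or if a joint passes its speed limit or range.

## Working session

There is one attempt and no reset: what is moved stays moved. The work goes in short steps, Python scripts to look and compute and a shell command to move; the robot and the scene stay as the last step left them, time stands still between calls to the robot, and variables do not carry over. Pictures are saved under pics/ and viewed, at most 10 in all, crops included, and the job is handed in when it is done.

```bash
mkdir -p pics; python3 - <<'E'
from bench import arm
import cv2,numpy as np
for n in("scene","top"):
    p=arm.camera_params(n);print(n,{k:np.round(v,4).tolist() for k,v in p.items()})
    cv2.imwrite(f"pics/{n}0.png",arm.get_image(n)[:,:,::-1])
s=arm.read_state();print(s['clock'],s['position'],s['ee_rot'],s['contact_force'],s['gripper_width'])
E
```

```text
scene {'K': [[499.093, 0.0, 306.7006], [0.0, 499.093, 239.3114], [0.0, 0.0, 1.0]], 'position': [1189.4991, 100.6393, 742.0606], 'orientation': [0.6529, 0.6496, -0.2721, -0.2786]}
top {'K': [[571.7917, 0.0, 320.5455], [0.0, 571.7917, 239.9593], [0.0, 0.0, 1.0]], 'position': [274.3724, 120.7576, 1243.8951], 'orientation': [-0.6764, 0.7266, -0.0885, 0.0815]}
0.1 [ 233.29185996 -579.26312776  230.32353838] [-1.90155721e-01  9.81753432e-01  9.72334120e-04 -2.33286589e-04] [-0.96480809 -0.08734419  0.64484064] 85.42732779471086
```

View pics/scene0.png

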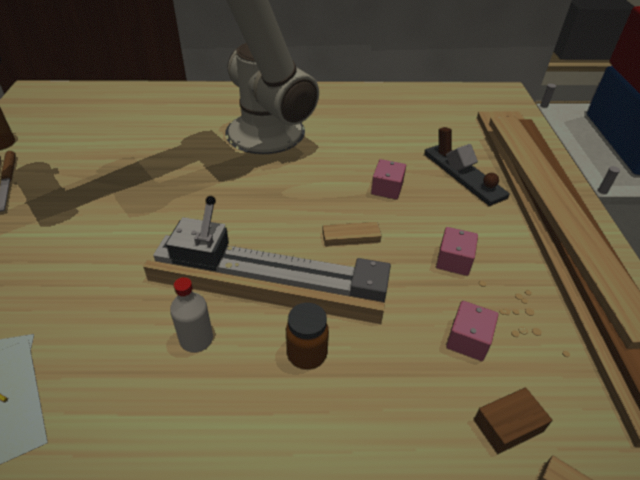

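View pics/top0.png

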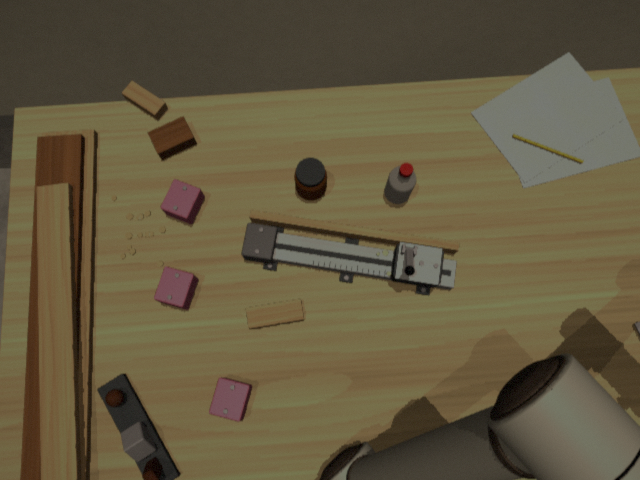

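The scene picture shows the grey cap at (371,279), the carriage at (197,243) and the lever ball at (210,201). The top picture shows the cap at (261,242), the carriage at (418,263) and the ball at (409,270). For end_cap, the candidates in the top view are the grey block at (261,242) and pink ones at (183,200), (176,288) and (230,399). The grey one fits, because it is grey and sits on the rail end. I'll confirm it in one enlarged crop.

```bash
cat > h.py <<'E'
import numpy as np,cv2
from scipy.spatial.transform import Rotation as R
from bench import arm
def ray(n,u,v):
    p=arm.camera_params(n);d=R.from_quat(p["orientation"]).apply(np.linalg.solve(p["K"],[u,v,1]));return np.array(p["position"]),d
def onz(n,u,v,z):
    c,d=ray(n,u,v);return c+d*(z-c[2])/d[2]
def two(a,b):
    (c1,d1),(c2,d2)=ray(*a),ray(*b);A=np.c_[d1,-d2];t=np.linalg.lstsq(A,c2-c1,rcond=None)[0]
    p,q=c1+t[0]*d1,c2+t[1]*d2;return (p+q)/2,np.linalg.norm(p-q)
E
python3 - <<'E'
import cv2,numpy as np
t=cv2.imread("pics/top0.png");s=cv2.imread("pics/scene0.png")
a=cv2.resize(t[200:300,235:465],None,fx=3.4,fy=3.4,interpolation=cv2.INTER_CUBIC)
b=cv2.resize(s[190:320,140:400],None,fx=2,fy=2,interpolation=cv2.INTER_CUBIC)
c=np.zeros((600,800,3),np.uint8);c[:a.shape[0],:a.shape[1]]=a[:,:800];c[340:600,:520]=b
cv2.imwrite("pics/crop.png",c)
from h import *
print("cap c",onz("top",261,242,56))
print("carr top c approx",onz("top",421,263,83))
print("ball",two(("top",409,270),("scene",210,201)))
E
```

```text
cap c [570.3049792  225.69130077  56.        ]
carr top c approx [ 495.24003905 -105.02720254   83.        ]
ball (array([471.4802686 , -68.99029292, 144.241984  ]), np.float64(1.721700134500364))
```

View pics/crop.png

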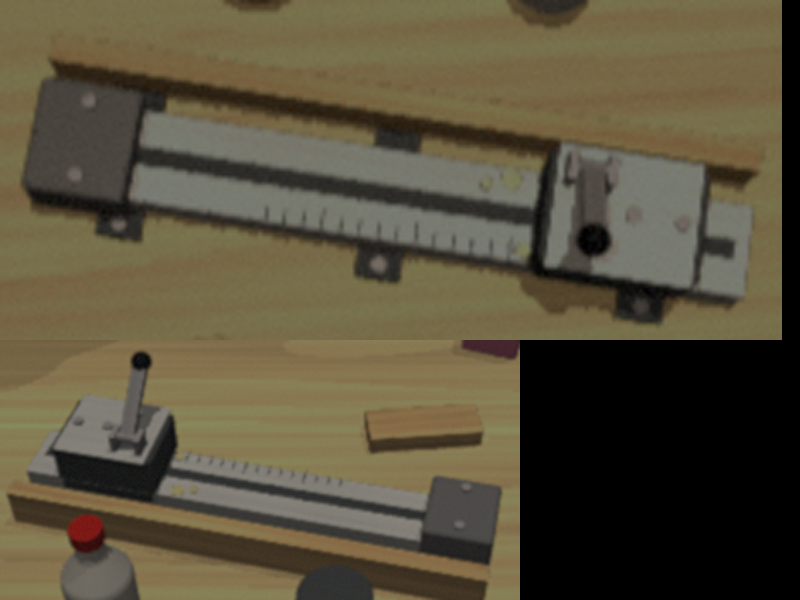

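The crop confirms the grey block on the rail's left end as the cap. The carriage is on the right end, with its rear face to the right and the lever ball at crop (594,240).

```bash
python3 - <<'E'
from h import *
f=lambda x,y,z:onz("top",235+x/3.4,200+y/3.4,z)
np.set_printoptions(precision=1,suppress=True)
C=np.array([f(*p,81.5) for p in[(555,145),(708,162),(693,287),(541,273)]])
E=np.array([f(*p,56) for p in[(44,78),(146,92),(128,206),(26,190)]])
Rr=np.array([f(*p,34) for p in[(752,206),(743,297)]])
print(C,E,Rr,sep="\n")
print("sizes",[np.linalg.norm(C[i]-C[i-1]) for i in range(4)],[np.linalg.norm(E[i]-E[i-1]) for i in range(4)])
e=E.mean(0);c=C.mean(0);d=(e-c)[:2];yaw=np.arctan2(-d[0],d[1]);print("carr",c,"cap",e,"sep",np.linalg.norm(d),"yaw",yaw)
yc=[np.arctan2(*(v:=(a-b)[:2])[::1]) for a,b in((C[0],C[1]),(C[3],C[2]))];print("edge yaw",[-y for y in yc])
u=d/np.linalg.norm(d);x=np.array([u[1],-u[0]])
ball,_=two(("top",235+594/3.4,200+239/3.4),("scene",210.3,201))
print("u",u,"ball",ball,"rel carr x,y",(ball-c)[:2]@x,(ball-c)[:2]@u)
print("rail end rel carr",[((r-c)[:2]@x,(r-c)[:2]@u) for r in Rr])
pf=c[:2]-50*u;print("push",pf)
T=R.from_quat(arm.read_state()['ee_rot']);print(T.as_matrix())
E
```

```text
[[ 542.1  -62.7   81.5]
 [ 524.7 -155.3   81.5]
 [ 448.3 -136.8   81.5]
 [ 463.4  -46.    81.5]]
[[614.5 251.8  56. ]
 [600.7 187.8  56. ]
 [528.  203.   56. ]
 [542.8 266.   56. ]]
[[ 504.4 -191.    34. ]
 [ 446.9 -177.9   34. ]]
sizes [np.float64(80.46619787683393), np.float64(94.19889882485404), np.float64(78.62913523375187), np.float64(92.00679213753534)] [np.float64(73.16557930951663), np.float64(65.44876894948825), np.float64(74.2906777724335), np.float64(64.74009992516046)]
carr [ 494.6 -100.2   81.5] cap [571.5 227.1  56. ] sep 336.2543974676956 yaw -0.23073441200903205
edge yaw [np.float64(-0.18560209873434616), np.float64(-0.16469848299307768)]
u [0.2 1. ] ball [470.8 -69.5 143.8] rel carr x,y -30.229074833482866 24.458601486795445
rail end rel carr [(np.float64(30.300253221667365), np.float64(-86.12422110273478)), (np.float64(-28.74318299947427), np.float64(-86.51715442840627))]
push [ 483.2 -148.9]
[[-0.9 -0.4 -0. ]
 [-0.4  0.9  0. ]
 [ 0.   0.  -1. ]]
```

```bash
python3 -m handwheel '[{"x":0.1,"y":0.165,"az":0.077},{"x":0.1,"y":0.165,"az":0.077},{"x":0.1,"y":0.165,"az":0.077},{"x":0.1,"y":0.165,"az":0.077},{"x":0.1,"y":0.165,"az":0.077},{"x":0.1,"y":0.165,"az":0.077},{"x":0.1,"y":0.165,"az":0.077},{"x":0.1,"y":0.165,"az":0.077}]' -1
```

```text
invalid input at $[0]: expected keys x, y, z, ax, ay, az
```

All six keys are required.

```bash
python3 -m handwheel '[{"x":0.1,"y":0.165,"z":0,"ax":0,"ay":0,"az":0.077},{"x":0.1,"y":0.165,"z":0,"ax":0,"ay":0,"az":0.077},{"x":0.1,"y":0.165,"z":0,"ax":0,"ay":0,"az":0.077},{"x":0.1,"y":0.165,"z":0,"ax":0,"ay":0,"az":0.077},{"x":0.1,"y":0.165,"z":0,"ax":0,"ay":0,"az":0.077},{"x":0.1,"y":0.165,"z":0,"ax":0,"ay":0,"az":0.077},{"x":0.1,"y":0.165,"z":0,"ax":0,"ay":0,"az":0.077},{"x":0.1,"y":0.165,"z":0,"ax":0,"ay":0,"az":0.077}]' -1; python3 -m handwheel '[{"x":0.1,"y":0.165,"z":0,"ax":0,"ay":0,"az":0},{"x":0.1,"y":0.165,"z":0,"ax":0,"ay":0,"az":0},{"x":0.1,"y":0.165,"z":0,"ax":0,"ay":0,"az":0},{"x":0.1,"y":0.165,"z":0,"ax":0,"ay":0,"az":0},{"x":0,"y":0,"z":-0.1,"ax":0,"ay":0,"az":0},{"x":0,"y":0,"z":-0.1,"ax":0,"ay":0,"az":0},{"x":0,"y":0,"z":0,"ax":0,"ay":0,"az":0},{"x":0,"y":0,"z":0,"ax":0,"ay":0,"az":0}]'; python3 - <<'E'
from h import *
s=arm.read_state();m=R.from_quat(s['ee_rot']).as_matrix();print(np.degrees(np.arctan2(m[1,1],m[0,1])),m[:,2])
E
```

```text
clock: 0.9
position: [393.8, -314.2, 231.0]
ee_rot: [-0.627, 0.779, 0.0, -0.0]
contact_force: [0.7, -0.1, -0.5]
gripper_width: 0.3
grasp_force: 0.0
clock: 1.7
position: [473.4, -183.9, 191.3]
ee_rot: [-0.625, 0.781, 0.0, -0.0]
contact_force: [-0.2, -0.2, -0.2]
gripper_width: -0.4
grasp_force: 0.0
167.38127658538988 [-8.97264563e-04 -3.81313975e-04 -9.99999525e-01]
```

```bash
python3 -m handwheel '[{"x":0,"y":0,"z":-0.1,"ax":0,"ay":0,"az":0},{"x":0,"y":0,"z":-0.1,"ax":0,"ay":0,"az":0},{"x":0,"y":0,"z":-0.1,"ax":0,"ay":0,"az":0},{"x":0,"y":0,"z":-0.1,"ax":0,"ay":0,"az":0},{"x":0,"y":0,"z":-0.1,"ax":0,"ay":0,"az":0},{"x":0,"y":0,"z":-0.1,"ax":0,"ay":0,"az":0},{"x":0,"y":0,"z":-0.08,"ax":0,"ay":0,"az":0},{"x":0,"y":0,"z":0,"ax":0,"ay":0,"az":0}]'
python3 - <<'E'
from h import *
i=arm.get_image("scene")[150:300,100:300,::-1];cv2.imwrite("pics/s1.png",cv2.resize(i,None,fx=4,fy=4))
E
```

```text
clock: 2.5
position: [472.8, -184.1, 54.5]
ee_rot: [-0.625, 0.781, 0.001, -0.001]
contact_force: [-0.2, -0.3, 0.4]
gripper_width: -0.1
grasp_force: 0.0
```

View pics/s1.png

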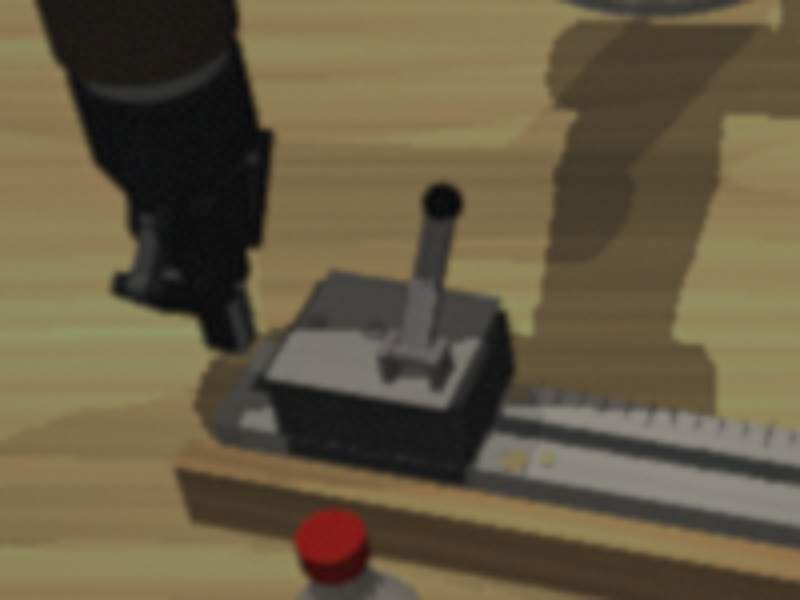

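The fingers, with tips at crop (235,345), stand just behind the rear face at (275,390), clear of everything.

```bash
python3 -m handwheel '[{"x":0.0034,"y":0.0146,"z":0,"ax":0,"ay":0,"az":0},{"x":0.0034,"y":0.0146,"z":0,"ax":0,"ay":0,"az":0},{"x":0.0034,"y":0.0146,"z":0,"ax":0,"ay":0,"az":0},{"x":0.0034,"y":0.0146,"z":0,"ax":0,"ay":0,"az":0},{"x":0.0034,"y":0.0146,"z":0,"ax":0,"ay":0,"az":0},{"x":0.0034,"y":0.0146,"z":0,"ax":0,"ay":0,"az":0},{"x":0.0034,"y":0.0146,"z":0,"ax":0,"ay":0,"az":0},{"x":0.0034,"y":0.0146,"z":0,"ax":0,"ay":0,"az":0}]'
python3 -m handwheel '[{"x":0.0022,"y":0.0098,"z":0,"ax":0,"ay":0,"az":0},{"x":0.0022,"y":0.0098,"z":0,"ax":0,"ay":0,"az":0},{"x":0.0022,"y":0.0098,"z":0,"ax":0,"ay":0,"az":0},{"x":0.0022,"y":0.0098,"z":0,"ax":0,"ay":0,"az":0},{"x":0.0022,"y":0.0098,"z":0,"ax":0,"ay":0,"az":0},{"x":0.0022,"y":0.0098,"z":0,"ax":0,"ay":0,"az":0},{"x":0.0022,"y":0.0098,"z":0,"ax":0,"ay":0,"az":0},{"x":0.0022,"y":0.0098,"z":0,"ax":0,"ay":0,"az":0}]'
```

```text
clock: 3.35
position: [479.0, -160.1, 55.3]
ee_rot: [-0.625, 0.781, 0.0, -0.0]
contact_force: [-0.9, -0.0, 0.0]
gripper_width: -0.2
grasp_force: 0.0
clock: 4.15
position: [481.5, -148.8, 55.4]
ee_rot: [-0.625, 0.781, -0.001, -0.003]
contact_force: [0.0, -23.8, -2.6]
gripper_width: -0.1
grasp_force: 11.7
```

```bash
python3 -m handwheel '[{"x":0.0022,"y":0.0098,"z":0,"ax":0,"ay":0,"az":0},{"x":0.0022,"y":0.0098,"z":0,"ax":0,"ay":0,"az":0},{"x":0.0022,"y":0.0098,"z":0,"ax":0,"ay":0,"az":0},{"x":0.0022,"y":0.0098,"z":0,"ax":0,"ay":0,"az":0},{"x":0.0022,"y":0.0098,"z":0,"ax":0,"ay":0,"az":0},{"x":0.0022,"y":0.0098,"z":0,"ax":0,"ay":0,"az":0},{"x":0.0022,"y":0.0098,"z":0,"ax":0,"ay":0,"az":0},{"x":0.0022,"y":0.0098,"z":0,"ax":0,"ay":0,"az":0}]'
```

```text
clock: 4.95
position: [485.1, -133.2, 55.4]
ee_rot: [-0.625, 0.781, -0.001, -0.003]
contact_force: [1.1, -23.6, -3.2]
gripper_width: -0.3
grasp_force: 11.5
```

```bash
python3 -m handwheel '[{"x":0.0022,"y":0.0098,"z":0,"ax":0,"ay":0,"az":0},{"x":0.0022,"y":0.0098,"z":0,"ax":0,"ay":0,"az":0},{"x":0.0022,"y":0.0098,"z":0,"ax":0,"ay":0,"az":0},{"x":0.0022,"y":0.0098,"z":0,"ax":0,"ay":0,"az":0},{"x":0.0022,"y":0.0098,"z":0,"ax":0,"ay":0,"az":0},{"x":0.0022,"y":0.0098,"z":0,"ax":0,"ay":0,"az":0},{"x":0.0022,"y":0.0098,"z":0,"ax":0,"ay":0,"az":0},{"x":0.0022,"y":0.0098,"z":0,"ax":0,"ay":0,"az":0}]'
```

```text
clock: 5.75
position: [488.9, -117.6, 55.4]
ee_rot: [-0.625, 0.781, -0.001, -0.002]
contact_force: [1.6, -24.1, -2.2]
gripper_width: 0.2
grasp_force: 11.5
```

```bash
python3 -m handwheel '[{"x":0.0017,"y":0.0073,"z":0,"ax":0,"ay":0,"az":0},{"x":0.0017,"y":0.0073,"z":0,"ax":0,"ay":0,"az":0},{"x":0.0017,"y":0.0073,"z":0,"ax":0,"ay":0,"az":0},{"x":0.0017,"y":0.0073,"z":0,"ax":0,"ay":0,"az":0},{"x":0.0017,"y":0.0073,"z":0,"ax":0,"ay":0,"az":0},{"x":0.0017,"y":0.0073,"z":0,"ax":0,"ay":0,"az":0},{"x":0.0017,"y":0.0073,"z":0,"ax":0,"ay":0,"az":0},{"x":0.0017,"y":0.0073,"z":0,"ax":0,"ay":0,"az":0}]'
```

```text
clock: 6.55
position: [491.9, -104.8, 55.4]
ee_rot: [-0.625, 0.781, -0.001, -0.002]
contact_force: [2.4, -16.6, -1.5]
gripper_width: -0.1
grasp_force: 7.6
```

```bash
python3 -m handwheel '[{"x":0.0017,"y":0.0073,"z":0,"ax":0,"ay":0,"az":0},{"x":0.0017,"y":0.0073,"z":0,"ax":0,"ay":0,"az":0},{"x":0.0017,"y":0.0073,"z":0,"ax":0,"ay":0,"az":0},{"x":0.0017,"y":0.0073,"z":0,"ax":0,"ay":0,"az":0},{"x":0.0017,"y":0.0073,"z":0,"ax":0,"ay":0,"az":0},{"x":0.0017,"y":0.0073,"z":0,"ax":0,"ay":0,"az":0},{"x":0.0017,"y":0.0073,"z":0,"ax":0,"ay":0,"az":0},{"x":0.0017,"y":0.0073,"z":0,"ax":0,"ay":0,"az":0}]'
```

```text
clock: 7.35
position: [495.3, -90.8, 55.3]
ee_rot: [-0.625, 0.781, -0.001, -0.0]
contact_force: [1.9, -6.2, -2.2]
gripper_width: -0.0
grasp_force: 2.6
```

It has broken free: the force dropped from 24 to 6 N. I'll slide it on gently, with the carriage at about rail y -73.

```bash
python3 -m handwheel '[{"x":0.0022,"y":0.0098,"z":0,"ax":0,"ay":0,"az":0},{"x":0.0022,"y":0.0098,"z":0,"ax":0,"ay":0,"az":0},{"x":0.0022,"y":0.0098,"z":0,"ax":0,"ay":0,"az":0},{"x":0.0022,"y":0.0098,"z":0,"ax":0,"ay":0,"az":0},{"x":0.0022,"y":0.0098,"z":0,"ax":0,"ay":0,"az":0},{"x":0.0022,"y":0.0098,"z":0,"ax":0,"ay":0,"az":0},{"x":0.0022,"y":0.0098,"z":0,"ax":0,"ay":0,"az":0},{"x":0.0022,"y":0.0098,"z":0,"ax":0,"ay":0,"az":0}]'
```

```text
clock: 8.15
position: [499.0, -75.1, 55.3]
ee_rot: [-0.625, 0.781, -0.001, -0.0]
contact_force: [1.6, -5.9, -1.9]
gripper_width: -0.1
grasp_force: 2.6
```

```bash
python3 -m handwheel '[{"x":0.0022,"y":0.0098,"z":0,"ax":0,"ay":0,"az":0},{"x":0.0022,"y":0.0098,"z":0,"ax":0,"ay":0,"az":0},{"x":0.0022,"y":0.0098,"z":0,"ax":0,"ay":0,"az":0},{"x":0.0022,"y":0.0098,"z":0,"ax":0,"ay":0,"az":0},{"x":0.0022,"y":0.0098,"z":0,"ax":0,"ay":0,"az":0},{"x":0.0022,"y":0.0098,"z":0,"ax":0,"ay":0,"az":0},{"x":0.0022,"y":0.0098,"z":0,"ax":0,"ay":0,"az":0},{"x":0.0022,"y":0.0098,"z":0,"ax":0,"ay":0,"az":0}]'
```

```text
clock: 8.95
position: [502.6, -59.4, 55.3]
ee_rot: [-0.625, 0.781, -0.001, 0.0]
contact_force: [3.6, -4.7, -2.4]
gripper_width: -0.2
grasp_force: 2.6
```

```bash
python3 -m handwheel '[{"x":0.0011,"y":0.0049,"z":0,"ax":0,"ay":0,"az":0},{"x":0.0011,"y":0.0049,"z":0,"ax":0,"ay":0,"az":0},{"x":0.0011,"y":0.0049,"z":0,"ax":0,"ay":0,"az":0},{"x":0.0011,"y":0.0049,"z":0,"ax":0,"ay":0,"az":0},{"x":0.0011,"y":0.0049,"z":0,"ax":0,"ay":0,"az":0},{"x":0.0011,"y":0.0049,"z":0,"ax":0,"ay":0,"az":0},{"x":0.0011,"y":0.0049,"z":0,"ax":0,"ay":0,"az":0},{"x":0.0011,"y":0.0049,"z":0,"ax":0,"ay":0,"az":0}]'
```

```text
clock: 9.75
position: [504.4, -51.6, 55.3]
ee_rot: [-0.625, 0.781, -0.001, 0.0]
contact_force: [2.4, -5.9, -1.3]
gripper_width: 0.2
grasp_force: 2.5
```

```bash
python3 -m handwheel '[{"x":0.0011,"y":0.0049,"z":0,"ax":0,"ay":0,"az":0},{"x":0.0011,"y":0.0049,"z":0,"ax":0,"ay":0,"az":0},{"x":0.0011,"y":0.0049,"z":0,"ax":0,"ay":0,"az":0},{"x":0.0011,"y":0.0049,"z":0,"ax":0,"ay":0,"az":0},{"x":0.0011,"y":0.0049,"z":0,"ax":0,"ay":0,"az":0},{"x":0.0011,"y":0.0049,"z":0,"ax":0,"ay":0,"az":0},{"x":0.0011,"y":0.0049,"z":0,"ax":0,"ay":0,"az":0},{"x":0.0011,"y":0.0049,"z":0,"ax":0,"ay":0,"az":0}]'
```

```text
clock: 10.55
position: [506.2, -43.8, 55.4]
ee_rot: [-0.625, 0.781, -0.001, 0.0]
contact_force: [2.7, -5.8, -1.1]
gripper_width: -0.1
grasp_force: 2.5
```

```bash
python3 -m handwheel '[{"x":0.0011,"y":0.0049,"z":0,"ax":0,"ay":0,"az":0},{"x":0.0011,"y":0.0049,"z":0,"ax":0,"ay":0,"az":0},{"x":0.0011,"y":0.0049,"z":0,"ax":0,"ay":0,"az":0},{"x":0.0011,"y":0.0049,"z":0,"ax":0,"ay":0,"az":0},{"x":0.0011,"y":0.0049,"z":0,"ax":0,"ay":0,"az":0},{"x":0.0011,"y":0.0049,"z":0,"ax":0,"ay":0,"az":0},{"x":0.0011,"y":0.0049,"z":0,"ax":0,"ay":0,"az":0},{"x":0.0011,"y":0.0049,"z":0,"ax":0,"ay":0,"az":0}]'
```

```text
clock: 11.35
position: [508.0, -35.9, 55.4]
ee_rot: [-0.625, 0.781, -0.001, 0.0]
contact_force: [2.6, -5.8, -2.2]
gripper_width: 0.1
grasp_force: 2.5
```

```bash
python3 -m handwheel '[{"x":0.0011,"y":0.0049,"z":0,"ax":0,"ay":0,"az":0},{"x":0.0011,"y":0.0049,"z":0,"ax":0,"ay":0,"az":0},{"x":0.0011,"y":0.0049,"z":0,"ax":0,"ay":0,"az":0},{"x":0.0011,"y":0.0049,"z":0,"ax":0,"ay":0,"az":0},{"x":0.0011,"y":0.0049,"z":0,"ax":0,"ay":0,"az":0},{"x":0.0011,"y":0.0049,"z":0,"ax":0,"ay":0,"az":0},{"x":0.0011,"y":0.0049,"z":0,"ax":0,"ay":0,"az":0},{"x":0.0011,"y":0.0049,"z":0,"ax":0,"ay":0,"az":0}]'
```

```text
clock: 12.15
position: [509.8, -28.1, 55.4]
ee_rot: [-0.625, 0.781, -0.001, 0.0]
contact_force: [2.6, -5.3, -2.6]
gripper_width: -0.0
grasp_force: 2.5
```

```bash
python3 -m handwheel '[{"x":0.0011,"y":0.0049,"z":0,"ax":0,"ay":0,"az":0},{"x":0.0011,"y":0.0049,"z":0,"ax":0,"ay":0,"az":0},{"x":0.0011,"y":0.0049,"z":0,"ax":0,"ay":0,"az":0},{"x":0.0011,"y":0.0049,"z":0,"ax":0,"ay":0,"az":0},{"x":0.0011,"y":0.0049,"z":0,"ax":0,"ay":0,"az":0},{"x":0.0011,"y":0.0049,"z":0,"ax":0,"ay":0,"az":0},{"x":0.0011,"y":0.0049,"z":0,"ax":0,"ay":0,"az":0},{"x":0.0011,"y":0.0049,"z":0,"ax":0,"ay":0,"az":0}]'
```

```text
clock: 12.95
position: [511.5, -20.3, 55.4]
ee_rot: [-0.625, 0.781, -0.001, 0.0]
contact_force: [2.5, -5.3, -1.0]
gripper_width: -0.1
grasp_force: 2.5
```

```bash
python3 -m handwheel '[{"x":0.0011,"y":0.0049,"z":0,"ax":0,"ay":0,"az":0},{"x":0.0011,"y":0.0049,"z":0,"ax":0,"ay":0,"az":0},{"x":0.0011,"y":0.0049,"z":0,"ax":0,"ay":0,"az":0},{"x":0.0011,"y":0.0049,"z":0,"ax":0,"ay":0,"az":0},{"x":0.0011,"y":0.0049,"z":0,"ax":0,"ay":0,"az":0},{"x":0.0011,"y":0.0049,"z":0,"ax":0,"ay":0,"az":0},{"x":0.0011,"y":0.0049,"z":0,"ax":0,"ay":0,"az":0},{"x":0.0011,"y":0.0049,"z":0,"ax":0,"ay":0,"az":0}]'
```

```text
clock: 13.75
position: [513.3, -12.4, 55.5]
ee_rot: [-0.625, 0.781, -0.001, 0.0]
contact_force: [3.7, -5.7, -1.1]
gripper_width: 0.1
grasp_force: 2.5
```

```bash
python3 -m handwheel '[{"x":0.0011,"y":0.0049,"z":0,"ax":0,"ay":0,"az":0},{"x":0.0011,"y":0.0049,"z":0,"ax":0,"ay":0,"az":0},{"x":0.0011,"y":0.0049,"z":0,"ax":0,"ay":0,"az":0},{"x":0.0011,"y":0.0049,"z":0,"ax":0,"ay":0,"az":0},{"x":0.0011,"y":0.0049,"z":0,"ax":0,"ay":0,"az":0},{"x":0.0011,"y":0.0049,"z":0,"ax":0,"ay":0,"az":0},{"x":0.0011,"y":0.0049,"z":0,"ax":0,"ay":0,"az":0},{"x":0.0011,"y":0.0049,"z":0,"ax":0,"ay":0,"az":0}]'
```

```text
clock: 14.55
position: [515.1, -4.6, 55.5]
ee_rot: [-0.625, 0.781, -0.001, 0.0]
contact_force: [3.6, -6.1, -1.7]
gripper_width: 0.1
grasp_force: 2.5
```

```bash
python3 -m handwheel '[{"x":0.0011,"y":0.0049,"z":0,"ax":0,"ay":0,"az":0},{"x":0.0011,"y":0.0049,"z":0,"ax":0,"ay":0,"az":0},{"x":0.0011,"y":0.0049,"z":0,"ax":0,"ay":0,"az":0},{"x":0.0011,"y":0.0049,"z":0,"ax":0,"ay":0,"az":0},{"x":0.0011,"y":0.0049,"z":0,"ax":0,"ay":0,"az":0},{"x":0.0011,"y":0.0049,"z":0,"ax":0,"ay":0,"az":0},{"x":0.0011,"y":0.0049,"z":0,"ax":0,"ay":0,"az":0},{"x":0.0011,"y":0.0049,"z":0,"ax":0,"ay":0,"az":0}]'
```

```text
clock: 15.35
position: [516.9, 3.2, 55.5]
ee_rot: [-0.625, 0.781, -0.001, 0.0]
contact_force: [3.1, -6.2, -0.6]
gripper_width: 0.1
grasp_force: 2.5
```

```bash
python3 -m handwheel '[{"x":0.0011,"y":0.0049,"z":0,"ax":0,"ay":0,"az":0},{"x":0.0011,"y":0.0049,"z":0,"ax":0,"ay":0,"az":0},{"x":0.0011,"y":0.0049,"z":0,"ax":0,"ay":0,"az":0},{"x":0.0011,"y":0.0049,"z":0,"ax":0,"ay":0,"az":0},{"x":0.0011,"y":0.0049,"z":0,"ax":0,"ay":0,"az":0},{"x":0.0011,"y":0.0049,"z":0,"ax":0,"ay":0,"az":0},{"x":0.0011,"y":0.0049,"z":0,"ax":0,"ay":0,"az":0},{"x":0.0011,"y":0.0049,"z":0,"ax":0,"ay":0,"az":0}]'
```

```text
clock: 16.15
position: [518.6, 11.0, 55.5]
ee_rot: [-0.625, 0.781, -0.001, 0.0]
contact_force: [3.3, -6.1, -0.8]
gripper_width: 0.1
grasp_force: 2.5
```

```bash
python3 -m handwheel '[{"x":0.0011,"y":0.0049,"z":0,"ax":0,"ay":0,"az":0},{"x":0.0011,"y":0.0049,"z":0,"ax":0,"ay":0,"az":0},{"x":0.0011,"y":0.0049,"z":0,"ax":0,"ay":0,"az":0},{"x":0.0011,"y":0.0049,"z":0,"ax":0,"ay":0,"az":0},{"x":0.0011,"y":0.0049,"z":0,"ax":0,"ay":0,"az":0},{"x":0.0011,"y":0.0049,"z":0,"ax":0,"ay":0,"az":0},{"x":0.0011,"y":0.0049,"z":0,"ax":0,"ay":0,"az":0},{"x":0.0011,"y":0.0049,"z":0,"ax":0,"ay":0,"az":0}]'
```

```text
clock: 16.95
position: [520.4, 18.9, 55.6]
ee_rot: [-0.625, 0.781, -0.001, 0.0]
contact_force: [2.5, -6.3, -0.2]
gripper_width: -0.3
grasp_force: 2.6
```

```bash
python3 -m handwheel '[{"x":0.0011,"y":0.0049,"z":0,"ax":0,"ay":0,"az":0},{"x":0.0011,"y":0.0049,"z":0,"ax":0,"ay":0,"az":0},{"x":0.0011,"y":0.0049,"z":0,"ax":0,"ay":0,"az":0},{"x":0.0011,"y":0.0049,"z":0,"ax":0,"ay":0,"az":0},{"x":0.0011,"y":0.0049,"z":0,"ax":0,"ay":0,"az":0},{"x":0.0011,"y":0.0049,"z":0,"ax":0,"ay":0,"az":0},{"x":0.0011,"y":0.0049,"z":0,"ax":0,"ay":0,"az":0},{"x":0.0011,"y":0.0049,"z":0,"ax":0,"ay":0,"az":0}]'
```

```text
clock: 17.75
position: [522.2, 26.7, 55.6]
ee_rot: [-0.625, 0.781, -0.001, 0.0]
contact_force: [1.5, -6.8, -0.7]
gripper_width: 0.2
grasp_force: 2.5
```

```bash
python3 -m handwheel '[{"x":0.0011,"y":0.0049,"z":0,"ax":0,"ay":0,"az":0},{"x":0.0011,"y":0.0049,"z":0,"ax":0,"ay":0,"az":0},{"x":0.0011,"y":0.0049,"z":0,"ax":0,"ay":0,"az":0},{"x":0.0011,"y":0.0049,"z":0,"ax":0,"ay":0,"az":0},{"x":0.0011,"y":0.0049,"z":0,"ax":0,"ay":0,"az":0},{"x":0.0011,"y":0.0049,"z":0,"ax":0,"ay":0,"az":0},{"x":0.0011,"y":0.0049,"z":0,"ax":0,"ay":0,"az":0},{"x":0.0011,"y":0.0049,"z":0,"ax":0,"ay":0,"az":0}]'
```

```text
clock: 18.55
position: [523.9, 34.5, 55.6]
ee_rot: [-0.625, 0.781, -0.001, 0.0]
contact_force: [3.0, -5.9, -1.5]
gripper_width: 0.2
grasp_force: 2.5
```

```bash
python3 -m handwheel '[{"x":0.0011,"y":0.0049,"z":0,"ax":0,"ay":0,"az":0},{"x":0.0011,"y":0.0049,"z":0,"ax":0,"ay":0,"az":0},{"x":0.0011,"y":0.0049,"z":0,"ax":0,"ay":0,"az":0},{"x":0.0011,"y":0.0049,"z":0,"ax":0,"ay":0,"az":0},{"x":0.0011,"y":0.0049,"z":0,"ax":0,"ay":0,"az":0},{"x":0.0011,"y":0.0049,"z":0,"ax":0,"ay":0,"az":0},{"x":0.0011,"y":0.0049,"z":0,"ax":0,"ay":0,"az":0},{"x":0.0011,"y":0.0049,"z":0,"ax":0,"ay":0,"az":0}]'
```

```text
clock: 19.35
position: [525.7, 42.4, 55.6]
ee_rot: [-0.625, 0.781, -0.001, 0.0]
contact_force: [3.6, -6.8, 0.1]
gripper_width: 0.4
grasp_force: 2.5
```

```bash
python3 -m handwheel '[{"x":0.0011,"y":0.0049,"z":0,"ax":0,"ay":0,"az":0},{"x":0.0011,"y":0.0049,"z":0,"ax":0,"ay":0,"az":0},{"x":0.0011,"y":0.0049,"z":0,"ax":0,"ay":0,"az":0},{"x":0.0011,"y":0.0049,"z":0,"ax":0,"ay":0,"az":0},{"x":0.0011,"y":0.0049,"z":0,"ax":0,"ay":0,"az":0},{"x":0.0011,"y":0.0049,"z":0,"ax":0,"ay":0,"az":0},{"x":0.0011,"y":0.0049,"z":0,"ax":0,"ay":0,"az":0},{"x":0.0011,"y":0.0049,"z":0,"ax":0,"ay":0,"az":0}]'
```

```text
clock: 20.15
position: [527.4, 50.2, 55.6]
ee_rot: [-0.625, 0.781, -0.001, 0.0]
contact_force: [3.0, -5.2, 0.5]
gripper_width: 0.1
grasp_force: 2.5
```

```bash
python3 -m handwheel '[{"x":0.0011,"y":0.0049,"z":0,"ax":0,"ay":0,"az":0},{"x":0.0011,"y":0.0049,"z":0,"ax":0,"ay":0,"az":0},{"x":0.0011,"y":0.0049,"z":0,"ax":0,"ay":0,"az":0},{"x":0.0011,"y":0.0049,"z":0,"ax":0,"ay":0,"az":0},{"x":0.0011,"y":0.0049,"z":0,"ax":0,"ay":0,"az":0},{"x":0.0011,"y":0.0049,"z":0,"ax":0,"ay":0,"az":0},{"x":0,"y":0,"z":0,"ax":0,"ay":0,"az":0},{"x":0,"y":0,"z":0,"ax":0,"ay":0,"az":0}]'
```

```text
clock: 20.95
position: [528.7, 55.9, 55.6]
ee_rot: [-0.625, 0.781, -0.001, -0.0]
contact_force: [2.2, -6.9, 0.1]
gripper_width: 0.2
grasp_force: 2.9
```

The pad force rose to 2.9, so the stop has perhaps just been met. I'll take 2 mm more and compare.

```bash
python3 -m handwheel '[{"x":0.0011,"y":0.0049,"z":0,"ax":0,"ay":0,"az":0},{"x":0.0011,"y":0.0049,"z":0,"ax":0,"ay":0,"az":0},{"x":0,"y":0,"z":0,"ax":0,"ay":0,"az":0},{"x":0,"y":0,"z":0,"ax":0,"ay":0,"az":0},{"x":0,"y":0,"z":0,"ax":0,"ay":0,"az":0},{"x":0,"y":0,"z":0,"ax":0,"ay":0,"az":0},{"x":0,"y":0,"z":0,"ax":0,"ay":0,"az":0},{"x":0,"y":0,"z":0,"ax":0,"ay":0,"az":0}]'
```

```text
clock: 21.75
position: [529.0, 57.4, 55.6]
ee_rot: [-0.625, 0.781, -0.001, -0.0]
contact_force: [3.3, -7.8, -0.2]
gripper_width: -0.1
grasp_force: 3.6
```

```bash
python3 -m handwheel '[{"x":0.0011,"y":0.0049,"z":0,"ax":0,"ay":0,"az":0},{"x":0.0006,"y":0.0024,"z":0,"ax":0,"ay":0,"az":0},{"x":0,"y":0,"z":0,"ax":0,"ay":0,"az":0},{"x":0,"y":0,"z":0,"ax":0,"ay":0,"az":0},{"x":0,"y":0,"z":0,"ax":0,"ay":0,"az":0},{"x":0,"y":0,"z":0,"ax":0,"ay":0,"az":0},{"x":0,"y":0,"z":0,"ax":0,"ay":0,"az":0},{"x":0,"y":0,"z":0,"ax":0,"ay":0,"az":0}]'
```

```text
clock: 22.55
position: [529.3, 58.4, 55.6]
ee_rot: [-0.625, 0.781, -0.001, -0.001]
contact_force: [3.7, -10.0, 0.6]
gripper_width: -0.3
grasp_force: 4.4
```

The stop is clearly felt, at about 4 N beyond friction. I'll back off and rise.

```bash
python3 -m handwheel '[{"x":-0.0022,"y":-0.0098,"z":0,"ax":0,"ay":0,"az":0},{"x":-0.0045,"y":-0.02,"z":0,"ax":0,"ay":0,"az":0},{"x":-0.0112,"y":-0.0487,"z":0,"ax":0,"ay":0,"az":0},{"x":-0.0112,"y":-0.0487,"z":0,"ax":0,"ay":0,"az":0},{"x":-0.0112,"y":-0.0487,"z":0,"ax":0,"ay":0,"az":0},{"x":-0.0112,"y":-0.0487,"z":0.05,"ax":0,"ay":0,"az":0},{"x":0,"y":0,"z":0.2,"ax":0,"ay":0,"az":0},{"x":0,"y":0,"z":0.2,"ax":0,"ay":0,"az":0}]'
python3 -m handwheel '[{"x":0,"y":0,"z":0.1,"ax":0,"ay":0,"az":0},{"x":0,"y":0,"z":0.05,"ax":0,"ay":0,"az":0},{"x":0,"y":0,"z":0,"ax":0,"ay":0,"az":0},{"x":0,"y":0,"z":0,"ax":0,"ay":0,"az":0},{"x":0,"y":0,"z":0,"ax":0,"ay":0,"az":0},{"x":0,"y":0,"z":0,"ax":0,"ay":0,"az":0},{"x":0,"y":0,"z":0,"ax":0,"ay":0,"az":0},{"x":0,"y":0,"z":0,"ax":0,"ay":0,"az":0}]'
python3 - <<'E'
from h import *
t=arm.get_image("top")[:,:,::-1];s=arm.get_image("scene")[:,:,::-1]
cv2.imwrite("pics/t2.png",t);cv2.imwrite("pics/s2.png",s)
c=np.zeros((600,800,3),np.uint8)
c[:300]=cv2.resize(t[200:300,210:476][:, :266],(800,300),interpolation=cv2.INTER_CUBIC)
c[300:]=cv2.resize(s[190:310,180:500],(800,300),interpolation=cv2.INTER_CUBIC)
cv2.imwrite("pics/c2.png",c)
E
```

```text
clock: 23.35
position: [517.6, 14.3, 146.4]
ee_rot: [-0.625, 0.781, 0.0, -0.001]
contact_force: [1.1, 0.8, 0.8]
gripper_width: -0.1
grasp_force: 0.0
clock: 24.15
position: [518.2, 15.5, 174.7]
ee_rot: [-0.625, 0.781, 0.0, -0.001]
contact_force: [-0.1, 0.2, 0.3]
gripper_width: 0.0
grasp_force: 0.0
```

View pics/c2.png

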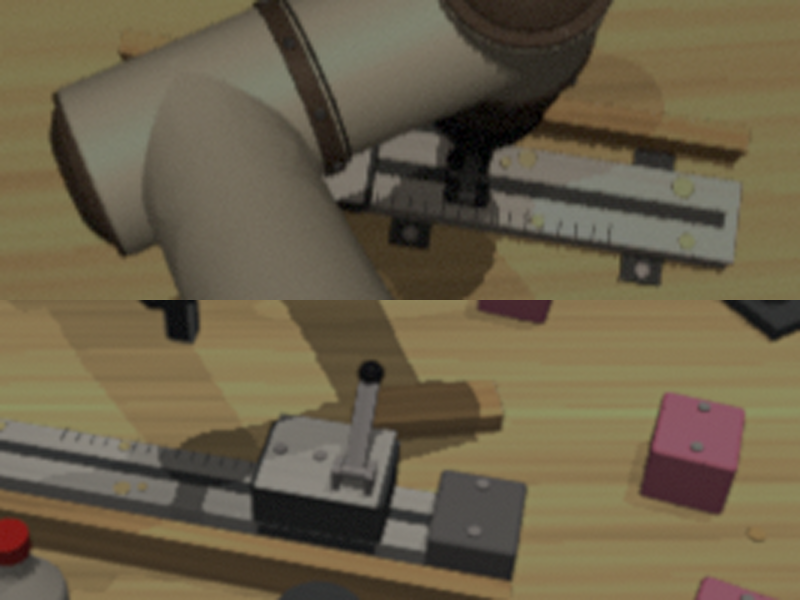

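The scene half shows the ball at crop (371,373), which is image (328.4,219.2), with the carriage short of the cap. The arm hides the lever in the top half.

```bash
python3 - <<'E'
from h import *
s=cv2.imread("pics/s2.png");g=s[208:230,316:342].max(2);m=(g<45).astype(np.uint8)
n,l,st,ce=cv2.connectedComponentsWithStats(m);print(st.tolist(),(ce+[316,208]).tolist())
for uv in[(328.4,219.2)]:print(onz("scene",*uv,143.5),onz("scene",*uv,146))
# old ball by same method
print(onz("scene",210.3,201,144))
E
```

```text
[[0, 0, 26, 22, 507], [8, 7, 9, 8, 65]] [[328.57001972386587, 218.48323471400394], [327.95384615384614, 218.63076923076923]]
[521.41259429 148.89194841 143.5       ] [524.20298227 148.69041203 146.        ]
[471.06990827 -69.3896273  144.        ]
```

The ball is at (522,149,144.5), and dead reckoning gives (521.4,148.5), so they agree. I'll go above it, then press down along its arc.

```bash
python3 -m handwheel '[{"x":0,"y":0.084,"z":0,"ax":0,"ay":0,"az":0},{"x":0,"y":0.084,"z":0,"ax":0,"ay":0,"az":0},{"x":0,"y":0.084,"z":0,"ax":0,"ay":0,"az":0},{"x":0,"y":0.084,"z":0,"ax":0,"ay":0,"az":0},{"x":0,"y":0.084,"z":0,"ax":0,"ay":0,"az":0},{"x":0,"y":0.084,"z":0,"ax":0,"ay":0,"az":0},{"x":0,"y":0.084,"z":0,"ax":0,"ay":0,"az":0},{"x":0,"y":0.084,"z":0,"ax":0,"ay":0,"az":0}]'
python3 -m handwheel '[{"x":0,"y":0,"z":0,"ax":0,"ay":0,"az":0},{"x":0,"y":0,"z":0,"ax":0,"ay":0,"az":0},{"x":0,"y":0,"z":-0.02,"ax":0,"ay":0,"az":0},{"x":0,"y":0,"z":-0.02,"ax":0,"ay":0,"az":0},{"x":0,"y":0,"z":-0.02,"ax":0,"ay":0,"az":0},{"x":0,"y":0,"z":-0.02,"ax":0,"ay":0,"az":0},{"x":0,"y":0,"z":0,"ax":0,"ay":0,"az":0},{"x":0,"y":0,"z":0,"ax":0,"ay":0,"az":0}]'
```

```text
clock: 25.05
position: [518.4, 151.2, 175.3]
ee_rot: [-0.625, 0.781, -0.0, 0.0]
contact_force: [-0.8, -0.1, -0.0]
gripper_width: -0.4
grasp_force: 0.0
clock: 25.85
position: [518.4, 149.8, 159.2]
ee_rot: [-0.625, 0.781, -0.0, -0.0]
contact_force: [0.1, 0.2, -0.7]
gripper_width: -0.1
grasp_force: 0.0
```

```bash
python3 -m handwheel '[{"x":-0.003,"y":0.0007,"z":-0.01,"ax":0,"ay":0,"az":0},{"x":-0.003,"y":0.0007,"z":-0.01,"ax":0,"ay":0,"az":0},{"x":-0.003,"y":0.0007,"z":-0.01,"ax":0,"ay":0,"az":0},{"x":-0.003,"y":0.0007,"z":-0.01,"ax":0,"ay":0,"az":0},{"x":-0.003,"y":0.0007,"z":-0.01,"ax":0,"ay":0,"az":0},{"x":-0.003,"y":0.0007,"z":-0.01,"ax":0,"ay":0,"az":0},{"x":-0.003,"y":0.0007,"z":-0.01,"ax":0,"ay":0,"az":0},{"x":-0.003,"y":0.0007,"z":-0.01,"ax":0,"ay":0,"az":0}]'
```

```text
clock: 26.65
position: [512.5, 151.1, 143.9]
ee_rot: [-0.625, 0.78, 0.0, -0.001]
contact_force: [-3.1, -0.1, 5.7]
gripper_width: 0.2
grasp_force: 2.3
```

```bash
python3 -m handwheel '[{"x":-0.004,"y":0.0009,"z":-0.01,"ax":0,"ay":0,"az":0},{"x":-0.004,"y":0.0009,"z":-0.01,"ax":0,"ay":0,"az":0},{"x":-0.004,"y":0.0009,"z":-0.01,"ax":0,"ay":0,"az":0},{"x":-0.004,"y":0.0009,"z":-0.01,"ax":0,"ay":0,"az":0},{"x":-0.003,"y":0.0007,"z":-0.01,"ax":0,"ay":0,"az":0},{"x":-0.003,"y":0.0007,"z":-0.01,"ax":0,"ay":0,"az":0},{"x":-0.003,"y":0.0007,"z":-0.01,"ax":0,"ay":0,"az":0},{"x":-0.003,"y":0.0007,"z":-0.01,"ax":0,"ay":0,"az":0}]'
```

```text
clock: 27.45
position: [508.0, 152.3, 127.0]
ee_rot: [-0.625, 0.781, -0.0, 0.0]
contact_force: [-1.5, 1.0, 1.9]
gripper_width: 0.4
grasp_force: 1.1
```

```bash
python3 -m handwheel '[{"x":-0.002,"y":0.0005,"z":-0.01,"ax":0,"ay":0,"az":0},{"x":-0.002,"y":0.0005,"z":-0.01,"ax":0,"ay":0,"az":0},{"x":-0.001,"y":0.0002,"z":-0.01,"ax":0,"ay":0,"az":0},{"x":-0.001,"y":0.0002,"z":-0.01,"ax":0,"ay":0,"az":0},{"x":0,"y":0,"z":-0.01,"ax":0,"ay":0,"az":0},{"x":0,"y":0,"z":-0.01,"ax":0,"ay":0,"az":0},{"x":0,"y":0,"z":0,"ax":0,"ay":0,"az":0},{"x":0,"y":0,"z":0,"ax":0,"ay":0,"az":0}]'
```

```text
clock: 28.25
position: [507.0, 152.6, 115.2]
ee_rot: [-0.625, 0.781, -0.0, 0.0]
contact_force: [0.5, 0.8, 0.2]
gripper_width: 0.1
grasp_force: 0.0
```

The force vanished, so I'll check with a picture.

```bash
python3 - <<'E'
from h import *
i=arm.get_image("scene")[:,:,::-1];cv2.imwrite("pics/s3.png",i);cv2.imwrite("pics/c3.png",cv2.resize(i[170:290,250:410],None,fx=5,fy=5,interpolation=cv2.INTER_CUBIC))
E
```

```text
(no output)
```

View pics/c3.png

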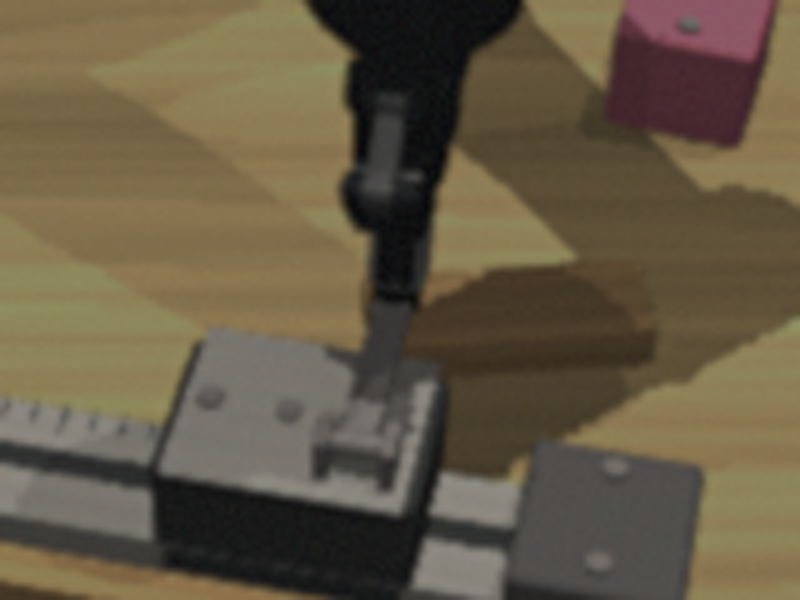

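The fingertip at crop (397,300) is over the ball, and the lever is nearly down but still a little up. I'll keep pressing until the hard stop shows in the force.

```bash
python3 -m handwheel '[{"x":0,"y":0,"z":-0.005,"ax":0,"ay":0,"az":0},{"x":0,"y":0,"z":-0.005,"ax":0,"ay":0,"az":0},{"x":0,"y":0,"z":-0.005,"ax":0,"ay":0,"az":0},{"x":0,"y":0,"z":-0.005,"ax":0,"ay":0,"az":0},{"x":0,"y":0,"z":-0.005,"ax":0,"ay":0,"az":0},{"x":0,"y":0,"z":0,"ax":0,"ay":0,"az":0},{"x":0,"y":0,"z":0,"ax":0,"ay":0,"az":0},{"x":0,"y":0,"z":0,"ax":0,"ay":0,"az":0}]'
```

```text
clock: 29.1
position: [506.7, 152.6, 110.8]
ee_rot: [-0.625, 0.781, -0.0, 0.0]
contact_force: [-2.0, 1.1, 5.8]
gripper_width: 0.1
grasp_force: 2.7
```

```bash
python3 -m handwheel '[{"x":0,"y":0,"z":-0.005,"ax":0,"ay":0,"az":0},{"x":0,"y":0,"z":-0.005,"ax":0,"ay":0,"az":0},{"x":0,"y":0,"z":0,"ax":0,"ay":0,"az":0},{"x":0,"y":0,"z":0,"ax":0,"ay":0,"az":0},{"x":0,"y":0,"z":0,"ax":0,"ay":0,"az":0},{"x":0,"y":0,"z":0,"ax":0,"ay":0,"az":0},{"x":0,"y":0,"z":0,"ax":0,"ay":0,"az":0},{"x":0,"y":0,"z":0,"ax":0,"ay":0,"az":0}]'
```

```text
clock: 29.9
position: [506.8, 152.7, 110.3]
ee_rot: [-0.625, 0.78, -0.0, 0.0]
contact_force: [-6.0, 0.8, 13.4]
gripper_width: -0.0
grasp_force: 6.8
```

The hard stop is reached: z is 110 as expected and the force rises steeply. One last nudge, then I'll lift away and look.

```bash
python3 -m handwheel '[{"x":0,"y":0,"z":-0.005,"ax":0,"ay":0,"az":0},{"x":0,"y":0,"z":0,"ax":0,"ay":0,"az":0},{"x":0,"y":0,"z":0,"ax":0,"ay":0,"az":0},{"x":0,"y":0,"z":0.02,"ax":0,"ay":0,"az":0},{"x":0,"y":0,"z":0.05,"ax":0,"ay":0,"az":0},{"x":0,"y":0,"z":0.15,"ax":0,"ay":0,"az":0},{"x":0,"y":0,"z":0.2,"ax":0,"ay":0,"az":0},{"x":0,"y":0,"z":0.1,"ax":0,"ay":0,"az":0}]'
python3 -m handwheel '[{"x":0,"y":-0.2,"z":0,"ax":0,"ay":0,"az":0},{"x":0,"y":-0.2,"z":0,"ax":0,"ay":0,"az":0},{"x":0,"y":-0.2,"z":0,"ax":0,"ay":0,"az":0},{"x":0,"y":-0.2,"z":0,"ax":0,"ay":0,"az":0},{"x":0,"y":-0.2,"z":0,"ax":0,"ay":0,"az":0},{"x":0,"y":-0.2,"z":0,"ax":0,"ay":0,"az":0},{"x":0,"y":0,"z":0,"ax":0,"ay":0,"az":0},{"x":0,"y":0,"z":0,"ax":0,"ay":0,"az":0}]'
python3 - <<'E'
from h import *
t=arm.get_image("top")[:,:,::-1];s=arm.get_image("scene")[:,:,::-1]
cv2.imwrite("pics/s4.png",s)
c=np.zeros((600,800,3),np.uint8)
c[:300]=cv2.resize(t[200:300,210:476],(800,300),interpolation=cv2.INTER_CUBIC)
c[300:]=cv2.resize(s[190:310,180:500],(800,300),interpolation=cv2.INTER_CUBIC)
cv2.imwrite("pics/c4.png",c)
E
```

```text
clock: 30.7
position: [508.3, 153.0, 214.7]
ee_rot: [-0.625, 0.78, -0.001, 0.002]
contact_force: [0.3, 0.4, 0.3]
gripper_width: 0.1
grasp_force: 0.0
clock: 31.5
position: [506.7, -88.3, 211.2]
ee_rot: [-0.624, 0.781, 0.0, -0.0]
contact_force: [0.2, 0.0, -0.3]
gripper_width: -0.1
grasp_force: 0.0
```

View pics/c4.png

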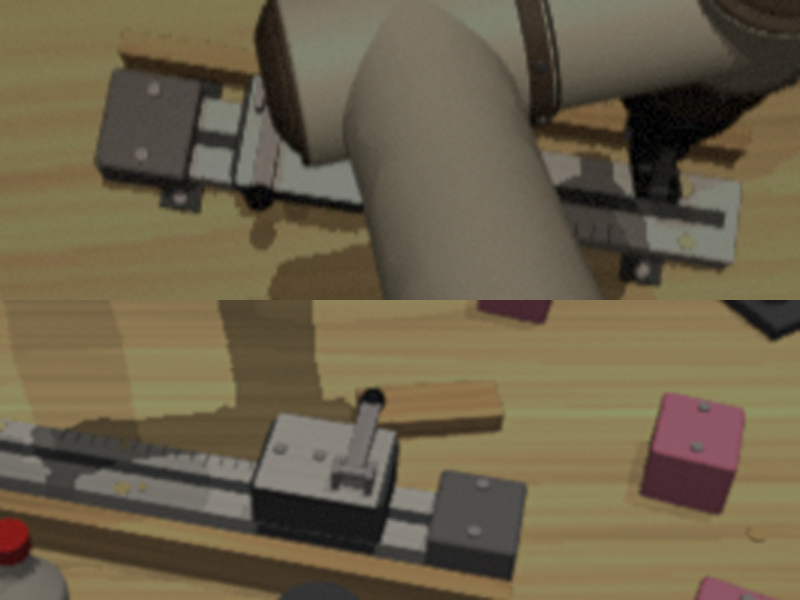

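The lever lies nearly level, with the ball at top crop (260,195) and scene crop (373,398). The carriage edges are where they were before pressing. I'll check the ball height and hand in if it fits.

```bash
python3 - <<'E'
from h import *
b,e=two(("top",296.5,265),("scene",329.2,229.2));print(b,e)
a,c=[cv2.imread(f"pics/{n}.png",0)[225:285,275:345].astype(np.float32) for n in("s2","s4")]
print("shift",cv2.phaseCorrelate(a[20:],c[20:]))
if b[2]<106: print(arm.job_done())
E
```

```text
[505.22877149 152.14467181 103.8413832 ] 0.693156094589754
shift ((-0.40442504095399556, -0.07235074758251869), 0.8797272000047895)
the job is handed in; nothing more can be done
None
```

The job is handed in with every step done as far as I can tell: the carriage broke free and rests lightly on the sprung stop (about 4 N by feel), the cam lever is pressed down to its hard stop, and the bottle, jar and offcut were never touched; the judge's verdict was not shown.

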